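# Put the microscope specimen away in its dry case

## Task

The mounted specimen on the viewing stage has been examined: put it away. Slide the blue cover of the grey dry case open, lay the specimen plate flat and block side up on the floor of the open compartment, setting it down gently rather than dropping it, let go, then slide the cover back fully home over it. Leave the phone, the jar and the brush where they are.

Things in the scene. Friction and masses are not known exactly. Their poses are not given: they have to be found in the camera images.
- case: Grey dry case fixed to the bench, 111 (x) x 272 (y) x 51.5 mm high; origin at the centre of its underside, z up. Its -y half is an open-topped compartment (point well); its +y half is solid up to 40 mm, white with black slots: the cover parks over it when open. Aluminium guide rails along both long sides: inner edges 91 mm apart, top at 51.5 mm. y is the slide direction.
- well (a point): Centre of the compartment's floor, 6 mm above the bench; axes as the case. The compartment is 90 mm (x) by 120 mm (y) inside and 34 mm deep; 35 mm from its floor to the underside of the cover.
- cover (a joint): Slide of the blue cover along the case's y axis, in m: 0 = fully home over the compartment, grows as it opens towards the case's +y, 0.130 = fully open against the stop, compartment wholly clear. It starts closed or part open. About 1.5 N to move.
- cover_grip (a point): Middle of the top of the black grip bar on the cover, 71 mm above the bench; axes as the case. Bar 70 mm long (x), 14 mm thick (y), 25 mm high, at the middle of the cover, a flat blue plate 96 (x) x 132 (y) x 5 mm with its top 46 mm above the bench. With the cover home the bar is right above the compartment's centre.
- stage: Fixed black viewing stage with a dark grey rubber top, 160 (x) x 170 (y) x 24 mm; origin at the centre of its underside. The specimen lies on its top.
- specimen: Loose mounted specimen, about 0.18 kg: flat aluminium plate 80 (x) x 110 (y) x 6 mm with a yellow resin block 24 (x) x 60 (y) x 24 mm at the middle of its top to grip it by (30 mm high in all; reddish sherd in the block's top). Origin at the centre of the plate's underside, z up. It fits the compartment with its y along the case's y, either way round.
- phone: White phone with black screen lying flat, 150 (x) x 72 (y) x 9 mm, origin at the centre of its underside. To be left alone.
- jar: Amber jar with white cap, 56 mm diameter, 85 mm high, origin at the centre of its underside. To be left alone.
- brush: Brush 180 mm long lying along its x axis (wooden handle to -x, bristles to +x), origin on its underside near its middle. To be left alone.
Things that resemble listed ones, but are neither listed nor needed, are in the scene too. There is more than one size of the specimen; the one meant has the size given above.

How it is judged (in metres and radians):
On the way:
1. the specimen lies flat on the floor of the compartment, let go, with the cover still open (horizontal distance between specimen and well below 0.01 m and z of specimen in the frame of well between -0.003 and 0.003 m and angle between specimen's own z axis and vertical below 0.06 rad and value of joint cover above 0.08 m and contact force between the fingers and specimen below 0.1 N), for 0.2 s.
At the end, for the whole second after the job is handed in: The specimen lies flat, block up, on the compartment floor (centre within 10 mm of the well's centre, underside within 3 mm of its floor, tilt under 0.06 rad), at rest, and the cover is home (joint under 5 mm) (horizontal distance between specimen and well below 0.01 m and z of specimen in the frame of well between -0.003 and 0.003 m and angle between specimen's own z axis and vertical below 0.06 rad and value of joint cover below 0.005 m and linear speed of specimen below 0.02 m/s); the robot touches nothing.
It fails at once if the phone is pushed or knocked (moved more than 25 mm) (distance of phone from where it was at the start of the episode above 0.025 m).
It fails at once if the jar is pushed or knocked (moved more than 25 mm) (distance of jar from where it was at the start of the episode above 0.025 m).
It fails at once if the brush is pushed or knocked (moved more than 25 mm) (distance of brush from where it was at the start of the episode above 0.025 m).
It fails at once if the specimen is dropped or flung (moving faster than 0.6 m/s while not held, as after a fall of about 18 mm) (linear speed of specimen above 0.6 m/s and contact force between the fingers and specimen below 0.1 N).
It also fails if it takes over 64 s, if anything falls off the work surface, if the arm or the gripper's body presses on something with over 40 N, if the wrist force passes 120 N, or if a joint passes its speed limit or range.

## Robot

A 7-joint arm with a two-finger parallel gripper is mounted at the origin on the work surface. World frame = base frame: x ahead of the robot, y to its left, z up, the work surface at z = 0. Lengths are in m, angles in degrees, forces in N, time in s.
With the tool pointing down it reaches from about 0.425 to 0.875 m from the base axis. Payload 8.4 kg.
Tool frame: the origin (TCP) lies on the centre line of the jaws, within the pads' length; the fingertips stand 11 mm ahead of it and the grasp point (between the pads) lies 8 mm behind it; z points along the fingers, y is the line along which they close (so a half turn about z gives the same grasp; the last joint's range is limited). The gripper opens to 85 mm and grips with 20 to 120 N. Pads are 22 mm wide; open, the fingers measure 114 mm over their backs; the gripper's body (76 mm by 85 mm) begins 54 mm behind the grasp point. The pads swing forward as they close: fully open they stand 13 mm farther back than shut.
Start: joints at [59.519, 19.091, 2.286, 83.961, -0.768, 76.965, -3.352], TCP at [0.273, -0.59, 0.242] pointing down, gripper open.
Joint ranges: [-147.57, 147.57], [-21.85, 119.76], [-74.77, 79.35], [14.55, 137.4], [-85.83, 265.84], [4.83, 119.75], [-152.11, 152.11]. Speed limits (degrees/s): [127.2, 127.2, 159.86, 159.86, 180, 180, 180].

## Interface

Orientations are given as [roll, pitch, yaw] about the fixed x, y, z axes, in that order (R = Rz(yaw) Ry(pitch) Rx(roll)).
In Python, from cell import ctrl gives the robot as it stands. The module is installed in compiled form; this text tells all that it offers.
- The arm moves only by the shell command python3 -m handwheel 'ROWS' [FORCE]. ROWS is JSON, a list of rows, each a list of 5 numbers: the opening, from 0 (shut) to 1 (fully open), then the shift along the tool's x, y, z in cm, then the turn about the tool's z in rad. A call has 1 to 12 rows; each row is the pose to reach, as a shift and turn from the pose commanded when the call began, along the tool's axes at that moment; what a row does not reach only later rows make up. A row lasts 1/10 s, in which the tool goes at most 50 mm and 8.59 degrees, less where a joint would pass 70% of its speed; a pose out of reach is approached as far as the arm can. A call with a gripper value outside its range is refused whole. The fingers move at their own pace and stop on an object; FORCE is the grip in N (left out, the last holds). Time passes only in rows, so rows that repeat a pose let the fingers close. It gives the time, the measured TCP pose, the force, the opening and the grip force at its end, in the units of the state.
- ctrl.get_state(): the state, without advancing time (a new reading comes with each control period).
- ctrl.get_image(name): name is "scene" or "top" or "wrist"; returns the picture (384x512x3 uint8, blue, green, red); there is no depth.
- ctrl.camera_model(name): a dict with "intrinsics" (3x3 intrinsics, pixels), "rvec" (rotation vector, rad) and "tvec" (3), from world to camera coordinates, as OpenCV has them. Camera axes: x right, y down, z forward; pixel columns grow to the right and rows downward; lengths in m; the calibration is good to about 2 mm. A picture is of the moment at which its call begins: read the wrist's pose just before it. camera_model takes no time and is no camera call; for the wrist camera it gives the pose at the moment of the call.
- ctrl.sign_off(): hands the job in; it is judged then, once.
Trained networks look in the newest picture that a camera, given by its name, has taken for a name from the list of things; names that differ only in an ending like _2 or _b are one class to them, and where a whole thing is asked for, a point or a joint stands for the part that bears it (a point fixed in the world has none). Each returns a list of dicts, best first, with "p" (0 to 1); they miss things now and then, are a little off and sometimes report something else, mostly with a low value. They report only what shows in the picture. A call takes as long as a camera call. They do not tell look-alikes from the thing itself.
- ctrl.outline_of(camera, name): "mask" (384x512 bool, what is visible of it).
- ctrl.mark_of(camera, name): "point" ([x, y, z] in m, in world coordinates, good to about 4 mm: a listed point, or the origin of a listed thing).
The state is a dict: "t": time; "qpos": joint angles; "qvel": joint speeds; "joint_efforts": joint torques, N m; "tool_pos": TCP position; "tcp_rot": TCP orientation; "force": force on the tool from outside, world axes, zero at the start; "torque": the same for the moment, N m; "gripper_width": opening from 0.0 (shut) to 1.0 (fully open); "finger_force": force on a finger pad.
Only numpy, scipy, OpenCV 4.12 (cv2) and the standard library are available. Lean on these libraries where they do the work, as an engineer would, in place of code of your own. Each camera call takes 0.05 s, during which the arm holds its last target. There are 200 camera calls.

## Working session

There is one attempt and no reset: what is moved stays moved. The work goes in short steps, Python scripts to look and compute and a shell command to move; the robot and the scene stay as the last step left them, time stands still between calls to the robot, and variables do not carry over. Pictures are saved under pics/ and viewed, at most 10 in all, crops included, and the job is handed in when it is done.

```bash
mkdir -p pics; python3 - <<'E'
from cell import ctrl
import cv2,numpy as np
a=ctrl.get_image("scene");b=ctrl.get_image("top")
cv2.imwrite("pics/a.png",cv2.resize(np.vstack([a,b]),(800,1200))[:600]);cv2.imwrite("pics/b.png",cv2.resize(b,(800,600)))
for n in ["case","well","cover_grip","stage","specimen","phone","jar","brush"]:
  for c in ["top","scene"]:
    print(n,c,[(round(d["p"],2),np.round(d["point"],3).tolist()) for d in ctrl.mark_of(c,n)])
s=ctrl.get_state();print(s)
E
```

```text
case top [(0.81, [0.516, 0.216, -0.002]), (0.36, [0.75, -0.235, -0.001])]
case scene [(0.84, [0.518, 0.22, -0.002])]
well top [(0.61, [0.523, 0.148, 0.006])]
well scene [(0.77, [0.518, 0.145, 0.003])]
cover_grip top [(0.92, [0.519, 0.211, 0.068])]
cover_grip scene []
stage top [(0.82, [0.5, -0.18, -0.001])]
stage scene [(0.6, [0.499, -0.183, -0.002])]
specimen top [(0.95, [0.441, -0.366, 0.002]), (0.93, [0.488, -0.165, 0.022])]
specimen scene [(0.72, [0.436, -0.364, -0.003]), (0.64, [0.488, -0.165, 0.025]), (0.64, [0.286, -0.229, -0.0])]
phone top [(0.81, [0.751, 0.201, -0.005])]
phone scene [(0.96, [0.749, 0.206, -0.003]), (0.5, [0.757, 0.046, 0.004]), (0.39, [0.754, -0.232, -0.001])]
jar top [(0.96, [0.762, 0.045, -0.001])]
jar scene [(0.79, [0.759, 0.046, 0.002]), (0.27, [0.517, 0.216, -0.002])]
brush top [(0.88, [0.75, -0.231, -0.002])]
brush scene [(0.85, [0.755, -0.23, 0.0])]
{'t': 0.9, 'qpos': array([59.52072294, 19.09209013,  2.28631581, 83.96135336, -0.76780342,
       76.96554834, -3.35269821]), 'qvel': array([-0.04729737,  0.02684357,  0.06021313,  0.08050913, -0.04364297,
       -0.05116843,  0.03184013]), 'joint_efforts': array([ 5.21756392e-04, -6.58294702e+01,  1.36268020e+00, -4.05814183e+01,
        1.64361333e-02,  2.98150866e-03, -4.15517775e-06]), 'tool_pos': array([ 0.2725723 , -0.59005635,  0.2422941 ]), 'tcp_rot': array([-1.79996222e+02, -1.39512886e-04,  2.47926743e+01]), 'force': array([-0.27293621, -0.76571182,  0.24756752]), 'torque': array([-0.05578625,  0.04200916, -0.00264588]), 'finger_force': 0.0, 'gripper_width': 0.9992679151525304}
```

View pics/b.png

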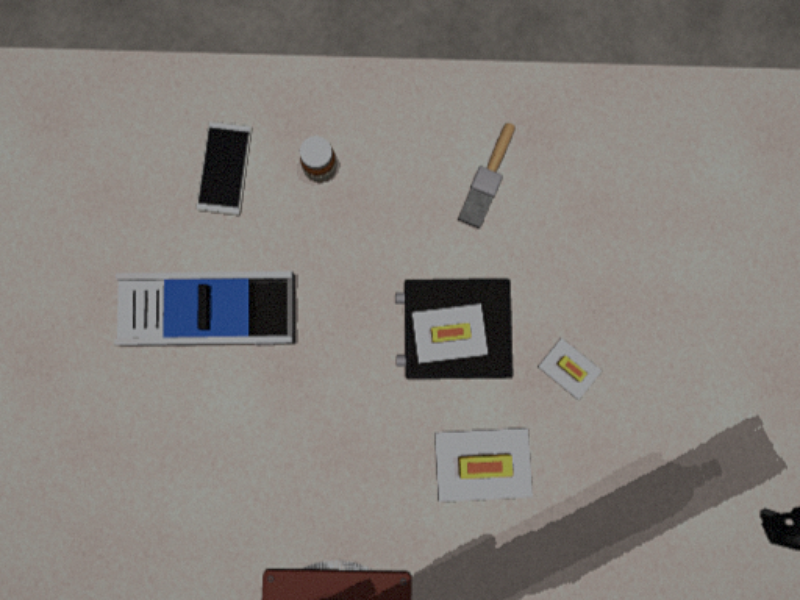

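View pics/a.png

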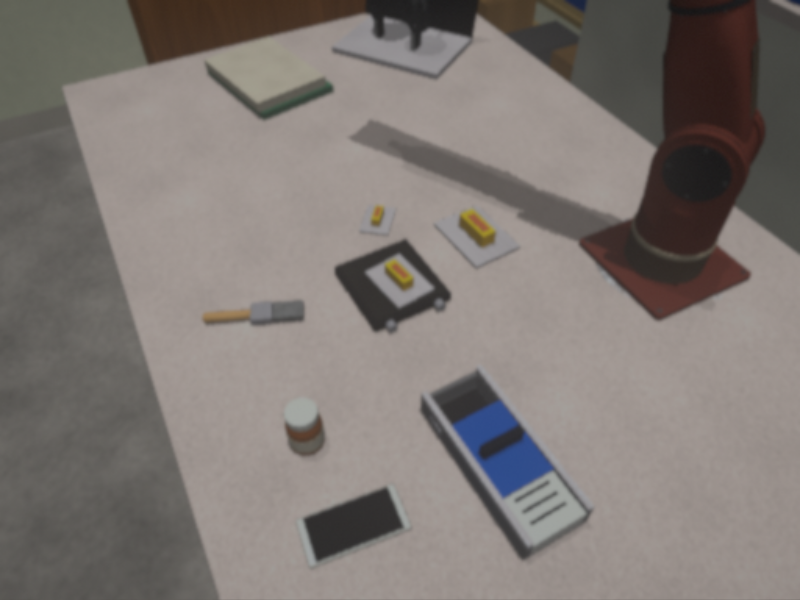

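Three candidates in the top view: (450,333) on the stage, (485,466) on the bench and larger, and (570,368) on the bench and small. The one on the stage should be the specimen. I'll measure its plate and check it in a crop.

```bash
cat > h.py <<'E'
from cell import ctrl
import cv2,numpy as np
def unproj(cam,px,z,m=None):
    m=m or ctrl.camera_model(cam);K=np.array(m["intrinsics"]);R,_=cv2.Rodrigues(np.array(m["rvec"],float));t=np.array(m["tvec"],float).ravel()
    p=np.c_[np.asarray(px,float).reshape(-1,2),np.ones(len(np.asarray(px).reshape(-1,2)))]
    d=(R.T@np.linalg.inv(K)@p.T).T;o=-R.T@t
    return o+d*((z-o[2])/d[:,2])[:,None]
def rect(cam,mask,z,m=None):
    c,_=cv2.findContours(mask.astype(np.uint8),cv2.RETR_EXTERNAL,cv2.CHAIN_APPROX_NONE)
    c=max(c,key=cv2.contourArea);w=unproj(cam,c,z,m)[:,:2]*1000
    r=cv2.minAreaRect(w.astype(np.float32));return np.round(r[0],1),np.round(r[1],1),round(r[2],1)
E
python3 - <<'E'
from h import *
img=ctrl.get_image("top")
for n,z in [("specimen",.03),("case",.0515),("stage",.024),("cover_grip",.071)]:
  for d in ctrl.outline_of("top",n):
    print(n,round(d["p"],2),*rect("top",d["mask"],z), "z0:" ,*rect("top",d["mask"],.006)[:2])
# yellow block, blue cover, by colour
hsv=cv2.cvtColor(img,cv2.COLOR_BGR2HSV)
y=cv2.inRange(hsv,(18,110,80),(40,255,255));b=cv2.inRange(hsv,(100,120,50),(130,255,255))
n,l,s,c=cv2.connectedComponentsWithStats(cv2.morphologyEx(y,cv2.MORPH_CLOSE,np.ones((7,7))))
for i in range(1,n):
  if s[i,4]>30: print("yel",c[i],*rect("top",l==i,.054))
n,l,s,c=cv2.connectedComponentsWithStats(cv2.morphologyEx(b,cv2.MORPH_CLOSE,np.ones((15,15))))
for i in range(1,n):
  if s[i,4]>300: print("blue",c[i],*rect("top",l==i,.046))
cv2.imwrite("pics/c.png",cv2.resize(img[165:330,60:400],None,fx=2.3,fy=2.3,interpolation=cv2.INTER_CUBIC))
E
```

```text
specimen 0.74 [ 285.2 -221.5] [105.6 148.3] 4.2 z0: [ 282.5 -224.9] [107.8 151.3]
specimen 0.61 [ 436.9 -357. ] [82.2 60.8] 51.8 z0: [ 437.3 -363.1] [83.8 62.1]
case 0.61 [516.2 213.6] [115.2 275.7] 2.2 z0: [520.2 224.4] [119.8 286.7]
stage 0.95 [ 494.1 -175.9] [161.  185.1] 2.5 z0: [ 495.3 -177.7] [163.4 188. ]
stage 0.68 [ 746.4 -230.1] [ 45.8 180.5] 69.4 z0: [ 751.5 -232.7] [ 46.5 183.3]
stage 0.56 [ 487.1 -168.3] [ 82.5 115.9] 10.1 z0: [ 488.2 -170. ] [ 83.8 117.7]
cover_grip 0.8 [513.6 208.4] [ 89.7 127.5] 2.7 z0: [519.3 223.8] [ 94.9 134.9]
cover_grip 0.48 [513.3 208.8] [111.8 271.8] 1.5 z0: [518.9 224.3] [118.3 287.5]
yel [288.22413793 212.48706897] [ 487.8 -166.8] [22.7 59. ] 8.5
yel [365.88721805 235.60150376] [ 436.8 -353.8] [43.7 17.4] 52.3
yel [311.6080402  297.98492462] [ 286.  -222.7] [31.7 79.8] 4.4
blue [131.44683027 196.53783231] [517.8 213.3] [ 88.1 128.5] 2.7
```

View pics/c.png

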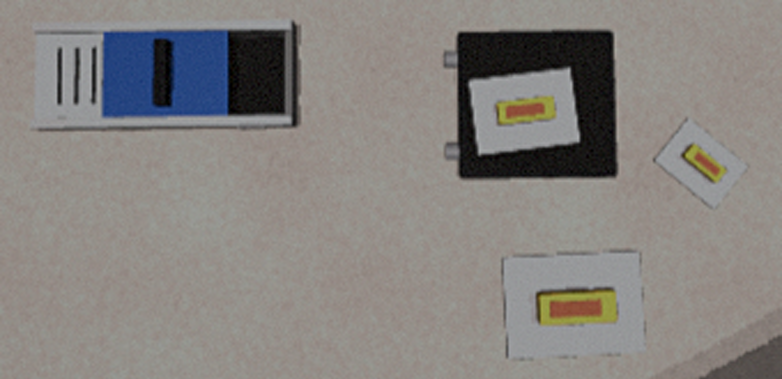

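The stage piece's plate measures 82×116 mm with a 23×59 block, which matches the 80×110 and 24×60 given. The bench pieces are about 106×148 (large) and 61×82 (small), so the one on the stage at crop (525,110) is the specimen. I'll move above it for a wrist look and turn the tool to the case's yaw on the way.

```bash
python3 -m handwheel '[[1,38.2,-28.6,0,0.39],[1,38.2,-28.6,0,0.39],[1,38.2,-28.6,0,0.39],[1,38.2,-28.6,0,0.39],[1,38.2,-28.6,0,0.39],[1,38.2,-28.6,0,0.39],[1,38.2,-28.6,0,0.39],[1,38.2,-28.6,0,0.39],[1,38.2,-28.6,0,0.39],[1,38.2,-28.6,0,0.39],[1,38.2,-28.6,0,0.39],[1,38.2,-28.6,0,0.39]]'
python3 - <<'E'
from h import *
s=ctrl.get_state();print(s["t"],s["tool_pos"],s["tcp_rot"],s["qpos"])
m=ctrl.camera_model("wrist");img=ctrl.get_image("wrist");cv2.imwrite("pics/d.png",img)
hsv=cv2.cvtColor(img,cv2.COLOR_BGR2HSV)
y=cv2.morphologyEx(cv2.inRange(hsv,(18,110,80),(40,255,255)),cv2.MORPH_CLOSE,np.ones((15,15)))
n,l,st,c=cv2.connectedComponentsWithStats(y)
for i in range(1,n):
  if st[i,4]>300: print("yel",c[i],*rect("wrist",l==i,.054,m))
for d in ctrl.mark_of("wrist","specimen"): print(d)
for d in ctrl.outline_of("wrist","specimen"): print(d["p"],rect("wrist",d["mask"],.030,m))
E
```

```text
t: 2.35
tool_pos: [0.4995, -0.17, 0.2424]
tcp_rot: [180.0, 0.0, 2.5]
force: [-0.2, -0.4, -0.5]
gripper_width: 0.997
finger_force: 0.0
2.35 [ 0.49951634 -0.17004057  0.24237395] [1.79982541e+02 4.80130769e-03 2.52598930e+00] [ 27.86375934   5.72018807 -14.8581168  100.24499461   1.54063863
  74.23022023 -74.81642628]
yel [249.20137931 173.95172414] [ 489.3 -165.8] [27.8 58.8] 8.5
yel [409.58823529 214.62418301] [ 451.4 -340.8] [48.9 15.9] 51.7
yel [287.72487494 322.40154616] [ 305.5 -220.9] [51.9 76.7] 4.2
{'point': [0.2809, -0.2268, -0.0004], 'p': 0.96}
{'point': [0.4866, -0.1682, 0.0251], 'p': 0.94}
{'point': [0.4381, -0.3644, 0.0015], 'p': 0.69}
0.85 (array([ 302. , -219.4]), array([107.3, 143.3]), 4.8)
0.75 (array([ 446. , -347.4]), array([81.9, 58.7]), 52.7)
0.72 (array([ 487.2, -166.1]), array([ 82.2, 111.2]), 8.2)
```

View pics/d.png

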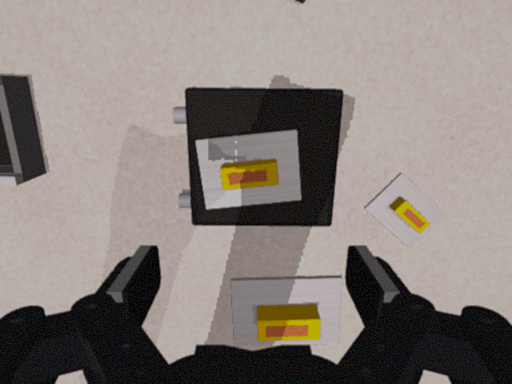

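The wrist view shows the specimen at (249,174), at world (0.488, -0.167) with yaw about 8.4°; both cameras agree. Next, the case.

```bash
python3 -m handwheel '[[1,-1.3,-38.3,0,0],[1,-1.3,-38.3,0,0],[1,-1.3,-38.3,0,0],[1,-1.3,-38.3,0,0],[1,-1.3,-38.3,0,0],[1,-1.3,-38.3,0,0],[1,-1.3,-38.3,0,0],[1,-1.3,-38.3,0,0],[1,-1.3,-38.3,0,0],[1,-1.3,-38.3,0,0]]'
python3 - <<'E'
from h import *
s=ctrl.get_state();print(s["t"],s["tool_pos"],s["tcp_rot"],s["qpos"])
m=ctrl.camera_model("wrist");img=ctrl.get_image("wrist");cv2.imwrite("pics/e.png",img)
for n,z in [("case",.0515),("cover_grip",.071),("cover",.046)]:
  for d in ctrl.outline_of("wrist",n): print(n,d["p"],rect("wrist",d["mask"],z,m))
for n in ["well","cover_grip","case"]:
  for d in ctrl.mark_of("wrist",n): print(n,d)
hsv=cv2.cvtColor(img,cv2.COLOR_BGR2HSV)
b=cv2.inRange(hsv,(100,120,50),(130,255,255))
n,l,s,c=cv2.connectedComponentsWithStats(cv2.morphologyEx(b,cv2.MORPH_CLOSE,np.ones((41,41))))
for i in range(1,n):
  if s[i,4]>300: print("blue",c[i],*rect("wrist",l==i,.046,m))
E
```

```text
t: 3.5
tool_pos: [0.4703, 0.2111, 0.2422]
tcp_rot: [180.0, 0.0, 2.4]
force: [-0.1, -0.5, 0.2]
gripper_width: 0.996
finger_force: 0.0
3.5 [0.47033973 0.21109679 0.24216658] [1.79978500e+02 1.81120794e-02 2.43446673e+00] [   4.2519767     5.89420638  -35.35605848  100.90391731    3.54887557
   74.33809435 -119.48715795]
case 0.63 (array([515.8, 217.8]), array([111.2, 271.1]), 2.2)
cover_grip 0.62 (array([517.7, 215.4]), array([ 85.8, 122.3]), 2.4)
cover 0.84 (array([515.2, 215.1]), array([ 92. , 131.5]), 2.1)
well {'point': [0.5185, 0.1503, 0.002], 'p': 0.69}
cover_grip {'point': [0.5139, 0.2192, 0.0712], 'p': 0.78}
blue [252.21404766 116.53282786] [515.2 214.3] [ 90.7 131.7] 1.9
```

View pics/e.png

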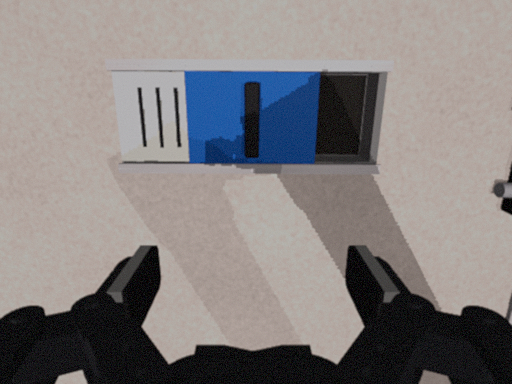

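The case is at (0.5165, 0.2165) with yaw about 2.1°. The bar shows at pixel (252,120), world (0.5155, 0.2145), so the cover is about 66 mm open. I'll go down over the bar and grip it.

```bash
python3 -m handwheel '[[1,4.6,-0.2,4,0],[1,4.6,-0.2,8,0],[1,4.6,-0.2,12,0],[1,4.6,-0.2,15,0],[1,4.6,-0.2,17,0],[1,4.6,-0.2,17.8,0],[1,4.6,-0.2,17.8,0],[0,4.6,-0.2,17.8,0],[0,4.6,-0.2,17.8,0],[0,4.6,-0.2,17.8,0],[0,4.6,-0.2,17.8,0],[0,4.6,-0.2,17.8,0]]' 25; python3 -m handwheel '[[0,0,0,0,0],[0,0,0,0,0],[0,0,0,0,0]]'
```

```text
t: 5.05
tool_pos: [0.5162, 0.2158, 0.0648]
tcp_rot: [180.0, -0.0, 2.4]
force: [-1.4, -0.5, 11.5]
gripper_width: 0.154
finger_force: 29.9
t: 5.35
tool_pos: [0.5162, 0.2158, 0.0648]
tcp_rot: [180.0, -0.0, 2.4]
force: [-2.2, -1.1, 5.7]
gripper_width: 0.154
finger_force: 29.0
```

```bash
python3 -m handwheel '[[0,0,-0.5,-0.1,0],[0,0,-1.5,-0.1,0],[0,0,-2.5,-0.1,0],[0,0,-3.5,-0.1,0],[0,0,-4.5,-0.1,0],[0,0,-5.3,-0.1,0],[0,0,-5.8,-0.1,0],[0,0,-6.1,-0.1,0],[0,0,-6.1,-0.1,0]]'; python3 -m handwheel '[[0,0,-0.2,0,0],[0,0,-0.4,0,0],[0,0,-0.4,0,0]]'
```

```text
t: 6.25
tool_pos: [0.5138, 0.2784, 0.065]
tcp_rot: [-179.9, -0.1, 2.5]
force: [5.8, 1.8, -9.7]
gripper_width: 0.155
finger_force: 27.1
t: 6.55
tool_pos: [0.5138, 0.2787, 0.0649]
tcp_rot: [179.8, 0.0, 2.4]
force: [2.7, -9.5, -0.8]
gripper_width: 0.156
finger_force: 28.2
```

The cover is against its stop: the bar is at (0.5138, 0.2787), so the well is at about (0.5186, 0.1488), which agrees with the network's mark. I'll release and rise.

```bash
python3 -m handwheel '[[0.8,0,0.3,0,0],[0.8,0,0.3,0,0],[0.8,0,0.3,0,0],[0.8,0,0.3,-0.5,0],[0.8,0,0.3,-3,0],[0.8,0,0.3,-7,0],[0.8,0,0.3,-12,0],[0.8,0,0.3,-15,0],[0.8,0,0.3,-15,0]]'
python3 - <<'E'
from h import *
s=ctrl.get_state();p=s["tool_pos"];y=np.radians(s["tcp_rot"][2])
d=np.array([.488,-.167])-p[:2]
print(s["t"],p,s["tcp_rot"],s["gripper_width"],"tx",d@[np.cos(y),np.sin(y)],"ty",d@[np.sin(y),-np.cos(y)],"turn",-(np.radians(98.4)-y))
E
```

```text
t: 7.45
tool_pos: [0.5149, 0.2799, 0.221]
tcp_rot: [-179.8, -0.4, 2.5]
force: [0.9, -0.5, -0.0]
gripper_width: 0.799
finger_force: 0.0
7.45 [0.51493394 0.27986739 0.22103198] [-179.79991802   -0.43660465    2.48820935] 0.7987441824143894 tx -0.04630875925815606 ty 0.4452767638037189 turn -1.6739765383149547
```

```bash
python3 -m handwheel '[[0.7,-4.6,44.5,0,-1.675],[0.7,-4.6,44.5,0,-1.675],[0.7,-4.6,44.5,0,-1.675],[0.7,-4.6,44.5,0,-1.675],[0.7,-4.6,44.5,0,-1.675],[0.7,-4.6,44.5,0,-1.675],[0.7,-4.6,44.5,0,-1.675],[0.7,-4.6,44.5,0,-1.675],[0.7,-4.6,44.5,0,-1.675],[0.7,-4.6,44.5,0,-1.675],[0.7,-4.6,44.5,0,-1.675],[0.7,-4.6,44.5,0,-1.675]]'; python3 -m handwheel '[[0.7,0,0,0,0],[0.7,0,0,0,0]]'
python3 - <<'E'
from h import *
s=ctrl.get_state();p=s["tool_pos"];y=np.radians(s["tcp_rot"][2])
d=np.array([.488,-.167])-p[:2]
print(p,s["tcp_rot"],"tx",d@[np.cos(y),np.sin(y)],"ty",d@[np.sin(y),-np.cos(y)],"turn",-(np.radians(98.4)-y))
b=ctrl.get_image("top")
for d in ctrl.mark_of("top","well")+ctrl.mark_of("top","cover_grip"): print(d)
cv2.imwrite("pics/f.png",cv2.resize(b[150:260,50:250],(800,440)))
E
```

```text
t: 8.65
tool_pos: [0.4855, -0.1715, 0.2146]
tcp_rot: [-179.9, -0.0, 94.5]
force: [-0.5, 1.9, 0.5]
gripper_width: 0.704
finger_force: 0.0
t: 8.85
tool_pos: [0.4863, -0.1681, 0.215]
tcp_rot: [-180.0, -0.0, 94.2]
force: [-0.3, -0.6, 0.8]
gripper_width: 0.7
finger_force: 0.0
[ 0.48634019 -0.16812369  0.21504426] [-1.79979926e+02 -2.46415544e-02  9.42083660e+01] tx 0.0009988584241592004 ty 0.001737796586876965 turn -0.0731578139868243
{'point': [0.5178, 0.1459, 0.0049], 'p': 0.93}
{'point': [0.5157, 0.2769, 0.0674], 'p': 0.98}
```

View pics/f.png

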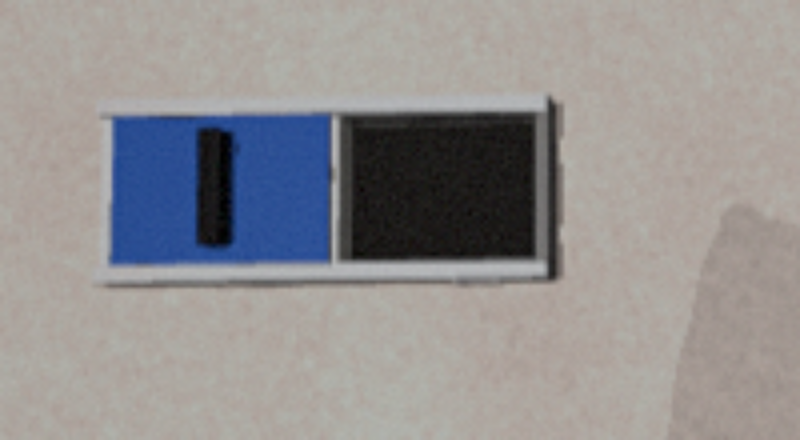

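The crop shows the cover fully open: blue over the parked half around (220,190), with the compartment clear at (445,190). I'll descend on the block and grip.

```bash
python3 -m handwheel '[[0.7,0.1,0.2,4,-0.073],[0.7,0.1,0.2,8,-0.073],[0.7,0.1,0.2,12,-0.073],[0.7,0.1,0.2,15,-0.073],[0.7,0.1,0.2,16.7,-0.073],[0.7,0.1,0.2,17.0,-0.073],[0.7,0.1,0.2,17.0,-0.073]]'; python3 -m handwheel '[[0.5,0,0,0,0],[0.3,0,0,0,0],[0.2,0,0,0,0],[0.1,0,0,0,0],[0.1,0,0,0,0],[0.1,0,0,0,0],[0.1,0,0,0,0]]' 50
```

```text
t: 9.7
tool_pos: [0.4883, -0.1672, 0.0454]
tcp_rot: [-180.0, -0.0, 98.6]
force: [-0.1, 0.7, 1.9]
gripper_width: 0.697
finger_force: 0.0
t: 10.4
tool_pos: [0.4892, -0.1679, 0.0466]
tcp_rot: [179.9, 0.1, 98.6]
force: [-2.0, 0.2, 6.6]
gripper_width: 0.269
finger_force: 50.6
```

```bash
python3 -m handwheel '[[0.1,0,0,-0.3,0],[0.1,0,0,-1,0],[0.1,0,0,-3,0],[0.1,0,0,-6,0],[0.1,0,0,-9,0],[0.1,0,0,-11,0],[0.1,0,0,-12,0],[0.1,0,0,-12,0],[0.1,0,0,-12,0]]'
python3 - <<'E'
from h import *
s=ctrl.get_state();p=s["tool_pos"];yaw=s["tcp_rot"][2];y=np.radians(yaw);zs=p[2]-.0226
m=ctrl.camera_model("wrist");img=ctrl.get_image("wrist");cv2.imwrite("pics/g.png",img)
for n,q in [("wrist",m),("top",None)]:
  if n=="top": ctrl.get_image("top")
  for d in ctrl.mark_of(n,"specimen"): print(n,d)
  for d in ctrl.outline_of(n,"specimen"): print(n,d["p"],rect(n,d["mask"],zs+.006,q))
d=np.array([.5186,.1485])-p[:2]
print(p,s["tcp_rot"],s["finger_force"],"tx",d@[np.cos(y),np.sin(y)],"ty",d@[np.sin(y),-np.cos(y)],"turn",-(np.radians(92.1+.2)-y))
E
```

```text
t: 11.3
tool_pos: [0.4878, -0.1676, 0.1645]
tcp_rot: [-179.9, -0.0, 98.6]
force: [-0.3, -0.2, -2.2]
gripper_width: 0.265
finger_force: 49.5
wrist {'point': [0.2826, -0.226, 0.0007], 'p': 0.97}
wrist {'point': [0.4906, -0.1631, 0.1402], 'p': 0.68}
wrist 0.84 (array([ 486.1, -164.8]), array([ 79.3, 109.3]), 8.6)
wrist 0.61 (array([ 379.7, -158.8]), array([50.9, 76.5]), 4.1)
top {'point': [0.4883, -0.1635, 0.1416], 'p': 0.8}
top {'point': [0.4409, -0.3637, -0.0017], 'p': 0.8}
top 0.97 (array([ 480.1, -126.4]), array([79.7, 31. ]), 1.2)
top 0.71 (array([ 433.1, -327.2]), array([70.9, 57.9]), 51.6)
[ 0.48775967 -0.16755058  0.16448648] [-1.79943672e+02 -2.54618852e-02  9.86014889e+01] 49.535361528396606 tx 0.3078832847575604 ty 0.07776231018852317 turn 0.1099817295611707
```

View pics/g.png

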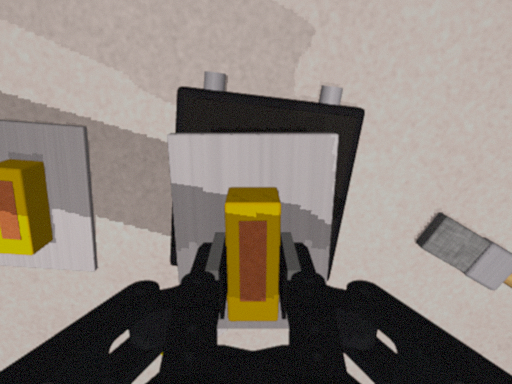

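The wrist view shows the specimen held level and square. The block is at (253,250), and its centre is about 3 mm ahead of the TCP along tool x, which I'll allow for. Moving above the well.

```bash
python3 -m handwheel '[[0.1,1.5,0.4,0,0.01],[0.1,4.5,1.1,0,0.03],[0.1,8.5,2.2,0,0.05],[0.1,12.5,3.2,0,0.07],[0.1,16.5,4.2,0,0.09],[0.1,20.5,5.2,0,0.11],[0.1,24.5,6.2,0,0.11],[0.1,27.5,7,0,0.11],[0.1,29.5,7.5,0,0.11],[0.1,30.5,7.8,0,0.11],[0.1,30.5,7.8,0,0.11],[0.1,30.5,7.8,0,0.11]]'; python3 -m handwheel '[[0.1,0,0,0,0],[0.1,0,0,2,0],[0.1,0,0,4,0],[0.1,0,0,5,0],[0.1,0,0,5,0],[0.1,0,0,5,0]]'
python3 - <<'E'
from h import *
s=ctrl.get_state();p=s["tool_pos"];yaw=s["tcp_rot"][2];y=np.radians(yaw);zs=p[2]-.0226
m=ctrl.camera_model("wrist");img=ctrl.get_image("wrist");cv2.imwrite("pics/h.png",img)
for n,q in [("wrist",m),("top",None)]:
  if n=="top": ctrl.get_image("top")
  for d in ctrl.mark_of(n,"specimen")+ctrl.mark_of(n,"well")+ctrl.mark_of(n,"case"): print(n,d)
  for d in ctrl.outline_of(n,"specimen"): print(n,d["p"],rect(n,d["mask"],zs+.006,q))
  for d in ctrl.outline_of(n,"case"): print(n,d["p"],rect(n,d["mask"],.0515,q))
print(p,s["tcp_rot"],s["finger_force"])
E
```

```text
t: 12.8
tool_pos: [0.5198, 0.1443, 0.165]
tcp_rot: [-180.0, 0.0, 92.2]
force: [0.1, -0.2, -1.0]
gripper_width: 0.267
finger_force: 49.5
t: 13.4
tool_pos: [0.5201, 0.1453, 0.1159]
tcp_rot: [180.0, -0.0, 92.3]
force: [0.7, 0.0, -1.6]
gripper_width: 0.272
finger_force: 49.5
wrist {'point': [0.5212, 0.1467, 0.0902], 'p': 0.73}
wrist {'point': [0.5184, 0.2152, -0.0035], 'p': 0.79}
wrist 0.76 (array([518.7, 148. ]), array([ 79.3, 109.4]), 2.2)
wrist 0.7 (array([516.7, 178.4]), array([111.5, 179.7]), 2.0)
top {'point': [0.4377, -0.3666, 0.0007], 'p': 0.94}
top {'point': [0.5213, 0.1469, 0.0934], 'p': 0.83}
top {'point': [0.2824, -0.2286, 0.0003], 'p': 0.61}
top 0.95 (array([ 435.3, -339.8]), array([79.4, 58.1]), 51.3)
top 0.88 (array([521. , 113.3]), array([79.6, 44. ]), 2.2)
top 0.71 (array([ 292.2, -212.7]), array([ 98.2, 136.9]), 4.2)
top 0.6 (array([519.2, 104.9]), array([117. ,  67.4]), 7.5)
top 0.35 (array([481.6, 334.3]), array([38.1, 16.6]), 31.3)
[0.52006893 0.14532097 0.11586047] [ 1.79981374e+02 -6.16457227e-03  9.22691049e+01] 49.469157457351685
```

View pics/h.png

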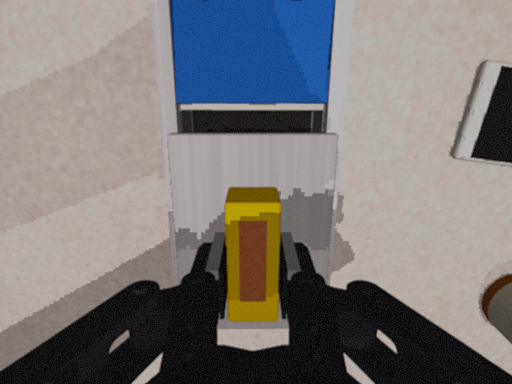

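The specimen sits over the compartment, within about 1 mm of the centreline. Lowering in.

```bash
python3 -m handwheel '[[0.1,0.1,-0.05,1,0],[0.1,0.1,-0.05,3,0],[0.1,0.1,-0.05,4.5,0],[0.1,0.1,-0.05,5.5,0],[0.1,0.1,-0.05,6.5,0],[0.1,0.1,-0.05,7.3,0],[0.1,0.1,-0.05,7.8,0],[0.1,0.1,-0.05,8.2,0],[0.1,0.1,-0.05,8.2,0],[0.1,0.1,-0.05,8.2,0]]'; python3 -m handwheel '[[0.1,0,0,0.1,0],[0.1,0,0,0.2,0],[0.1,0,0,0.3,0],[0.1,0,0,0.3,0]]'
```

```text
t: 15.0
tool_pos: [0.5194, 0.1467, 0.0336]
tcp_rot: [180.0, -0.0, 92.3]
force: [-0.2, -0.2, -1.7]
gripper_width: 0.266
finger_force: 49.5
t: 15.4
tool_pos: [0.5191, 0.1465, 0.0302]
tcp_rot: [-180.0, 0.0, 92.3]
force: [1.3, -0.3, -1.2]
gripper_width: 0.267
finger_force: 49.5
```

```bash
python3 -m handwheel '[[0.1,0,0,0.1,0],[0.1,0,0,0.15,0],[0.1,0,0,0.2,0],[0.1,0,0,0.2,0]]'
```

```text
t: 15.8
tool_pos: [0.5192, 0.1466, 0.0287]
tcp_rot: [-180.0, 0.0, 92.3]
force: [-2.1, 0.0, 4.8]
gripper_width: 0.267
finger_force: 50.2
```

The plate is on the floor (4.8 N, at the expected height). Releasing with limited opening, then rising.

```bash
python3 -m handwheel '[[0.33,0,0,0,0],[0.4,0,0,0,0],[0.48,0,0,0,0],[0.48,0,0,0,0],[0.48,0,0,-1,0],[0.48,0,0,-3,0],[0.48,0,0,-6,0],[0.48,0,0,-10,0],[0.48,0,0,-14,0],[0.48,0,0,-17,0],[0.48,0,0,-17,0],[0.48,0,0,-17,0]]'
python3 - <<'E'
from h import *
s=ctrl.get_state();p=s["tool_pos"];y=np.radians(s["tcp_rot"][2])
m=ctrl.camera_model("wrist");img=ctrl.get_image("wrist");cv2.imwrite("pics/i.png",img)
for d in ctrl.mark_of("wrist","specimen")+ctrl.mark_of("wrist","well"): print(d)
for d in ctrl.outline_of("wrist","specimen"): print(d["p"],rect("wrist",d["mask"],.012,m))
b=ctrl.get_image("top")
for d in ctrl.mark_of("top","specimen")+ctrl.mark_of("top","cover_grip"): print("top",d)
d=np.array([.5138,.2787])-p[:2]
print(p,s["tcp_rot"],"tx",d@[np.cos(y),np.sin(y)],"ty",d@[np.sin(y),-np.cos(y)],"turn",-(np.radians(2.4)-y),s["qpos"])
E
```

```text
t: 17.0
tool_pos: [0.5195, 0.1467, 0.1993]
tcp_rot: [179.9, -0.0, 92.3]
force: [-0.4, 0.1, -1.1]
gripper_width: 0.477
finger_force: 0.0
{'point': [0.5195, 0.1482, 0.0048], 'p': 0.87}
0.6 (array([517.7, 148.8]), array([ 81. , 108.8]), 2.3)
top {'point': [0.5177, 0.1515, 0.0075], 'p': 0.83}
top {'point': [0.437, -0.3631, -0.0009], 'p': 0.81}
top {'point': [0.28, -0.2253, -0.0008], 'p': 0.68}
top {'point': [0.7467, -0.231, -0.0038], 'p': 0.36}
[0.51948196 0.14671876 0.19933505] [ 1.79894318e+02 -3.27142891e-05  9.23020479e+01] tx 0.13210295468271632 ty -0.00037601515043708244 turn 1.569086739993904 [ 13.02276153  11.1027712  -37.38603837 101.16530983   7.18819308
  70.01872998 -23.99641401]
```

View pics/i.png

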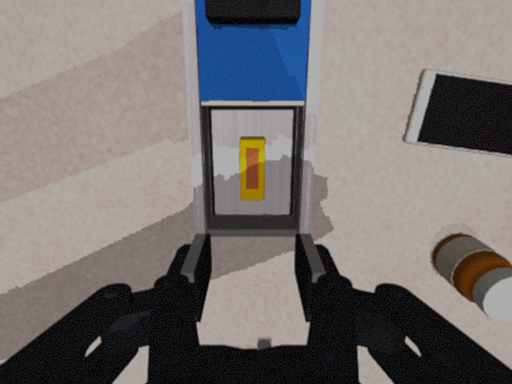

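The specimen lies flat and square in the compartment, with its block at (252,168) and the plate inside the walls. Next, back to the grip bar.

```bash
python3 -m handwheel '[[0.8,13.2,0,0,1.57],[0.8,13.2,0,0,1.57],[0.8,13.2,0,0,1.57],[0.8,13.2,0,0,1.57],[0.8,13.2,0,0,1.57],[0.8,13.2,0,0,1.57],[0.8,13.2,0,0,1.57],[0.8,13.2,0,0,1.57],[0.8,13.2,0,0,1.57],[0.8,13.2,0,0,1.57],[0.8,13.2,0,0,1.57],[0.8,13.2,0,0,1.57]]'; python3 -m handwheel '[[0.8,0,0,0,0],[0.8,0,0,0,0]]'
```

```text
t: 18.55
tool_pos: [0.5137, 0.2785, 0.1979]
tcp_rot: [180.0, 0.0, 2.3]
force: [-0.6, 0.5, -0.1]
gripper_width: 0.798
finger_force: 0.0
t: 18.75
tool_pos: [0.5138, 0.2785, 0.1981]
tcp_rot: [180.0, 0.0, 2.5]
force: [1.3, -0.1, -0.8]
gripper_width: 0.803
finger_force: 0.0
```

```bash
python3 -m handwheel '[[0.8,0,0,4,0],[0.8,0,0,8,0],[0.8,0,0,11,0],[0.8,0,0,12.7,0],[0.8,0,0,13.2,0],[0.8,0,0,13.2,0],[0.4,0,0,13.2,0],[0,0,0,13.2,0],[0,0,0,13.2,0],[0,0,0,13.2,0],[0,0,0,13.2,0],[0,0,0,13.2,0]]' 25; python3 -m handwheel '[[0,0,0.5,0,0],[0,0,1.5,0,0],[0,0,3,0,0],[0,0,4.5,0,0],[0,0,6,0,0],[0,0,7.5,0,0],[0,0,9,0,0],[0,0,10.3,0,0],[0,0,11.4,0,0],[0,0,12.2,0,0],[0,0,12.6,0,0],[0,0,12.6,0,0]]'; python3 -m handwheel '[[0,0,0.2,0,0],[0,0,0.4,0,0],[0,0,0.6,0,0],[0,0,0.6,0,0]]'
```

```text
t: 19.95
tool_pos: [0.5143, 0.2786, 0.0671]
tcp_rot: [-180.0, -0.1, 2.3]
force: [-1.2, -1.8, 6.2]
gripper_width: 0.154
finger_force: 29.2
t: 21.15
tool_pos: [0.5191, 0.1512, 0.0671]
tcp_rot: [180.0, -0.0, 2.3]
force: [-4.0, -1.4, 10.7]
gripper_width: 0.152
finger_force: 29.9
t: 21.55
tool_pos: [0.5192, 0.1485, 0.0671]
tcp_rot: [-179.8, -0.1, 2.4]
force: [-2.2, 7.8, 7.0]
gripper_width: 0.155
finger_force: 29.3
```

The cover has travelled 130 mm and meets the home stop (+7.8 N). Releasing and clearing.

```bash
python3 -m handwheel '[[0.8,0,-0.25,0,0],[0.8,0,-0.25,0,0],[0.8,0,-0.25,0,0],[0.8,0,-0.25,-0.5,0],[0.8,0,-0.25,-3,0],[0.8,0,-0.25,-7,0],[0.8,0,-0.25,-12,0],[0.8,0,-0.25,-15,0],[0.8,-6,-0.25,-15,0],[0.8,-6,-0.25,-15,0],[0.8,-6,-0.25,-15,0]]'
python3 - <<'E'
from h import *
s=ctrl.get_state()
m=ctrl.camera_model("wrist");img=ctrl.get_image("wrist");cv2.imwrite("pics/j.png",img)
for d in ctrl.mark_of("wrist","cover_grip"): print(d)
for n,z in [("case",.0515),("cover",.046)]:
  for d in ctrl.outline_of("wrist",n): print(n,d["p"],rect("wrist",d["mask"],z,m))
E
```

```text
t: 22.65
tool_pos: [0.458, 0.1463, 0.2168]
tcp_rot: [179.9, -0.0, 2.4]
force: [0.4, 0.8, 0.3]
gripper_width: 0.801
finger_force: 0.0
{'point': [0.5176, 0.153, 0.0696], 'p': 0.85}
case 0.88 (array([515.8, 217.4]), array([112.3, 272.6]), 1.8)
```

View pics/j.png

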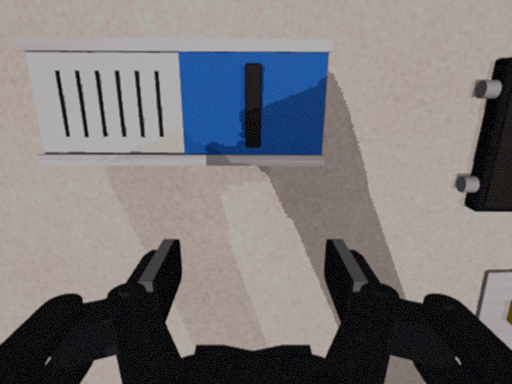

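The cover looks home, with its bar at (253,105) and its edge at the case end (327,100). I'll measure it by colour, since the tolerance is 5 mm.

```bash
python3 - <<'E'
from h import *
for cam in ["wrist","top"]:
  m=ctrl.camera_model(cam);img=ctrl.get_image(cam)
  b=cv2.inRange(cv2.cvtColor(img,cv2.COLOR_BGR2HSV),(100,120,40),(130,255,255))
  n,l,s,c=cv2.connectedComponentsWithStats(cv2.morphologyEx(b,cv2.MORPH_CLOSE,np.ones((41,41) if cam=="wrist" else (15,15))))
  for i in range(1,n):
    if s[i,4]>300: print(cam,c[i],*rect(cam,l==i,.046,m))
E
```

```text
wrist [252.93790604 104.39684059] [518.  149.3] [ 90.7 130.6] 2.3
top [163.        192.9979798] [520.2 148.2] [ 88.3 128.7] 2.1
```

It reads 0–2 mm from home. A gentle push with shut fingers on the bar's +y face will make sure.

```bash
python3 -m handwheel '[[0,3,-3.8,0,0],[0,6,-3.8,0,0],[0,6,-3.8,0,0],[0,6,-3.8,4,0],[0,6,-3.8,8,0],[0,6,-3.8,12,0],[0,6,-3.8,14,0],[0,6,-3.8,14.7,0],[0,6,-3.8,14.7,0]]'; python3 -m handwheel '[[0,0,0.4,0,0],[0,0,0.8,0,0],[0,0,1.1,0,0],[0,0,1.3,0,0],[0,0,1.4,0,0],[0,0,1.4,0,0]]'
```

```text
t: 23.85
tool_pos: [0.5172, 0.1869, 0.0687]
tcp_rot: [180.0, 0.1, 2.3]
force: [0.6, 0.4, 0.6]
gripper_width: -0.001
finger_force: 0.0
t: 24.45
tool_pos: [0.5183, 0.1729, 0.0695]
tcp_rot: [180.0, -0.0, 2.3]
force: [-0.2, -0.4, -0.1]
gripper_width: -0.002
finger_force: 0.0
```

```bash
python3 -m handwheel '[[0,0,0.2,0,0],[0,0,0.4,0,0],[0,0,0.6,0,0],[0,0,0.6,0,0]]'
```

```text
t: 24.85
tool_pos: [0.5183, 0.1689, 0.0694]
tcp_rot: [-179.9, -0.0, 2.4]
force: [1.2, 4.8, -2.1]
gripper_width: 0.0
finger_force: 3.1
```

```bash
python3 -m handwheel '[[0,0,0.1,0,0],[0,0,0.2,0,0],[0,0,0.2,0,0]]'
```

```text
t: 25.15
tool_pos: [0.5183, 0.1687, 0.0695]
tcp_rot: [-179.7, -0.1, 2.5]
force: [0.9, 11.0, -3.5]
gripper_width: 0.001
finger_force: 5.7
```

It's firmly at the home stop: 11 N and no further travel. Backing off, rising and handing in.

```bash
python3 -m handwheel '[[0,0,-0.5,0,0],[0,0,-1.5,0,0],[0,0,-1.5,0,0],[0,0,-1.5,-4,0],[0,0,-1.5,-8,0],[0,0,-1.5,-12,0],[0,0,-1.5,-15,0],[0,0,-1.5,-15,0],[0,0,-1.5,-15,0],[0,0,-1.5,-15,0]]' && python3 -c "
from cell import ctrl
print(ctrl.sign_off())"
```

```text
t: 26.15
tool_pos: [0.5174, 0.1796, 0.2181]
tcp_rot: [180.0, 0.1, 2.3]
force: [-0.6, 0.1, -0.4]
gripper_width: 0.001
finger_force: 0.0
the job is handed in; nothing more can be done
None
```

The specimen was set down flat, block up, in the compartment, the cover was pushed home against its stop, the phone, jar and brush were not approached, and the job was handed in at about 26 s; the sign-off returned no verdict.

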